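Balance-check the spare rotors of the spray drone

TASK

Try the two rotors from the sloping rack one after the other on the knife-edge balancer: lay the spindle across both edges with the blades level, let go and watch whether the blades stay level or one drops, and put it away before you try the next. The rotor that balances goes into the free place of the plywood rotor stand, spindle in the forks and blades level; the one that drops a blade goes gently into the cardboard scrap box. Do not knock the balancer, and leave the rotor already on the stand and the other things on the table where they are.

Things in the scene. Friction and masses are not known exactly. Their poses are not given: they have to be found in the camera images.
- rotor_p_center (a point): Black two-blade rotor, 150 mm tip to tip, on a 6 mm steel spindle 86 mm long; hub a disc 40 mm across, 14 mm thick. Point: its middle; own x along the blades, y the spindle, z square to both. At the start on the rack, on edge, spindle level, z leaning 35 deg towards the rack's low edge. Pinch the hub's flat faces between spindle and rim (17 mm) from its z side. Balance unknown.
- rotor_q_center (a point): Black two-blade rotor, 150 mm tip to tip, on a 6 mm steel spindle 86 mm long; hub a disc 40 mm across, 14 mm thick. Point: its middle; own x along the blades, y the spindle, z square to both. At the start on the rack, on edge, spindle level, z leaning 35 deg towards the rack's low edge. Looks just like the other: only a trial shows its balance. Blades 24 mm wide, 5 mm thick; 80 to 140 g.
- rotor_kept_center (a point): Middle of a third rotor, the same in looks and size, passed earlier: it lies level in one of the two places of the rotor stand. Leave it there. The other place is the free one.
- rack: Grey printed rack, fixed, on either side of the table: a board 230 mm wide, 170 mm long, sloping up at 35 deg along own x (low edge 20, high edge 119 mm high), 145 mm deep, open above. Two windows at own y = +56 and -56 mm take the hubs; a rotor there has its middle at own x = -8, z = 80 mm. Origin under its middle on the table, z up.
- balancer: Knife-edge balancer, fixed: grey base 84 by 110 mm, two upright steel edges along own x, 50 mm long, at own y = +38 and -38 mm, tops 39 mm high. Pins at own x = +21.5 and -21.5 mm, 49 mm high, stop the spindle from rolling off. Origin under its middle on the table, z up.
- balancer_rest (a point): Where the middle of a rotor comes to rest, spindle along the balancer's y across both edges: 42 mm over the table; 15 mm play along own x. A balanced rotor laid level stays level (a little rolling friction); else the heavy blade sinks in half a second till its tip meets the table, about 24 deg down, turning about the spindle.
- stand: Plywood rotor stand, fixed, on either side of the table: foot 96 by 222 mm, two places at own y = +56 and -56 mm. Each has two forks, 38 mm either side of it in y, 5 mm thick, 54 mm high: V-shaped mouths 32 mm wide, 12 mm wide at the bottom, 39 mm high. A rotor there has its spindle along own y, blades along own x, middle at own x = 0, 42 mm over the table. Origin under its middle.
- scrap_box: Open cardboard box, fixed, 138 mm along own x, 218 mm along own y, 52 mm high, walls and floor 4 mm: room inside for one rotor with its blades along own y. Origin under its middle on the table, z up.
- camera_post: Grey printed camera post, foot 85 by 65 mm, 176 mm high, overhanging head 55 by 42 mm; origin under its foot. Bystander: leave it where it is.
- usb_hub: Flat black USB hub, 34 by 110 mm (along own y), 14 mm high; origin under its middle. Bystander: leave it where it is.
- flask: White water flask, 68 mm across, 190 mm high; origin under its middle. Bystander: leave it where it is.
- marker: Whiteboard marker lying on the table, 110 mm along own x, 14 mm thick; origin under its middle. Bystander: leave it where it is.
- caliper: Steel caliper with a black slide, about 190 mm along own x, 12 mm high; origin under it near the slide. Bystander: leave it where it is.
- driver: Black-handled screwdriver lying along own x, 200 mm long; origin under its middle. Bystander: leave it where it is.
Things that resemble listed ones, but are neither listed nor needed, are in the scene too. Leave any purple look-alike of the part that bears rotor_q_center alone.

How it is judged:
By the outcome, as a careful person would: the job done as asked, in the order asked, and still so for the second after the job is handed in, with the robot touching nothing.
It also fails if it takes over 72 s, if anything falls off the work surface, if the arm or the gripper's body presses on something with over 40 N, if the wrist force passes 120 N, or if a joint passes its speed limit or range.

ROBOT

A 6-joint arm with a two-finger parallel gripper is mounted at the origin on the work surface. World frame = base frame: x ahead of the robot, y to its left, z up, the work surface at z = 0. Lengths are in m, angles in rad, forces in N, time in s.
With the tool pointing down it reaches from about 0.375 to 0.9 m from the base axis. Payload 3.1 kg.
Tool frame: the origin (TCP) lies at the very end of the fingers, on their centre line; the grasp point (between the pads) lies 19 mm behind it (manip.tcp_to_grasp is the distance from the TCP to the grasp point, in m); z points along the fingers, y is the line along which they close (so a half turn about z gives the same grasp; the last joint's range is limited). The gripper opens to 85 mm and grips with 20 to 120 N. Pads are 22 mm wide; open, the fingers measure 114 mm over their backs; the gripper's body (76 mm by 85 mm) begins 54 mm behind the grasp point. The pads swing forward as they close: fully open they stand 13 mm farther back than shut.
Start: joints at [1.141, 0.527, 1.433, -0, 1.181, -0.178], TCP at [0.155, 0.605, 0.231] pointing down, gripper open.
Joint ranges: [-3.08, 3.08], [-0.75, 2.2], [0.22, 2.44], [-1.43, 4.57], [0, 2.65], [-2.85, 2.85]. Speed limits (rad/s): [2.79, 2.79, 3.14, 3.14, 3.14, 3.14].

INTERFACE

Orientations are given as a unit quaternion [x, y, z, w].
In Python, from station import manip gives the robot as it stands. The module is installed in compiled form; this text tells all that it offers.
- The arm moves only by the tool step_arm, never from a script. Its argument "commands" is one flat list of numbers, 6 for each row, row after row: the shift along the tool's x, y, z in m, then the turn, a rotation vector about the tool's x, y, z in degrees. A call has exactly 10 rows; each row is the pose to reach, as a shift and turn from the pose commanded when the call began, along the tool's axes at that moment; what a row does not reach only later rows make up. A row lasts 1/10 s, in which the tool goes at most 50 mm and 8.59 degrees, less where a joint would pass 70% of its speed; a pose out of reach is approached as far as the arm can. A call with a gripper value outside its range is refused whole. "jaw" is the opening in per cent of the stroke, from 0 (shut) to 100 (fully open), set as the call begins (left out, the last holds). The fingers move at their own pace and stop on an object; "grip_force" is the grip in N (left out, the last holds). Time passes only in rows, so rows that repeat a pose let the fingers close, or fill a call up. It gives the time, the measured TCP pose, the force, the opening and the grip force at its end, in the units of the state.
- manip.sense(): the state, without advancing time (a new reading comes with each control period).
- manip.snapshot(name): name is "scene" or "top" or "wrist"; returns a dict with "pixels" (384x512x3 uint8, blue, green, red), "fx", "fy", "cx", "cy" (pixels), "R" (3x3) and "t" (3): a world point X has camera coordinates R X + t; the wrist camera has in their place "mount" (4x4, takes a point from camera to tool coordinates, whose origin is the TCP and whose axes are the flange's). Camera axes: x right, y down, z forward; pixel columns grow to the right and rows downward; lengths in m; the calibration is good to about 2 mm. A picture is of the moment at which its call begins: read the wrist's pose just before it. There is no depth.
- manip.sign_off(): hands the job in; it is judged then, once.
The state is a dict: "t": time; "q": joint angles; "qd": joint speeds; "tau": joint torques, N m; "tcp_pos": TCP position; "tool_rot": TCP orientation; "force": force on the tool from outside, world axes, zero at the start; "ft_torque": the same for the moment, N m; "finger_gap": opening from 0.0 (shut) to 1.0 (fully open); "gripper_force": force on a finger pad.
Only numpy, scipy, OpenCV 4.12 (cv2) and the standard library are available. Lean on these libraries where they do the work, as an engineer would, in place of code of your own. Each camera call takes 0.05 s, during which the arm holds its last target. There are 200 camera calls.

## Working session

There is one attempt and no reset: what is moved stays moved. The work goes in short steps, Python scripts to look and compute and a tool call to move; the robot and the scene stay as the last step left them, time stands still between calls to the robot, and variables do not carry over. Pictures are saved under pics/ and viewed, at most 10 in all, crops included, and the job is handed in when it is done.

Besides the shell and the picture viewer there is one more tool, called after "Emit:" by a JSON object that holds its "op" and its "data". step_arm: Moves the arm, as the interface text tells. Its arguments: {"type":"object","properties":{"commands":{"type":"array","items":{"type":"number"}},"jaw":{"type":"number"},"grip_force":{"type":"number"}},"required":["commands"]}

```bash
mkdir -p pics; ls; python3 - <<'E'
from station import manip
import cv2,numpy as np
s=manip.sense();print(s['t'],s['tcp_pos'],s['tool_rot'])
for n in("scene","top"):
    d=manip.snapshot(n);cv2.imwrite(f"pics/{n}0.png",d["pixels"])
    np.savez(f"{n}.npz",**{k:v for k,v in d.items()})
    print(n,d["fx"],d["fy"],d["cx"],d["cy"],np.round(d["R"],3).tolist(),d["t"], -np.array(d["R"]).T@d["t"])
E
```

```text
pics
0.0 [0.15479478 0.60478585 0.23033177] [ 1.25083130e-01  9.92145667e-01 -1.04175371e-03 -3.18315317e-04]
scene 496.31341265834465 496.31341265834465 245.57406840000593 187.41042883915094 [[0.797, 0.603, -0.01], [0.478, -0.642, -0.6], [-0.369, 0.474, -0.8]] [-0.42494968 -0.19771082  1.75261727] [ 1.07929403 -0.70104622  1.27867027]
top 492.5576439103014 492.5576439103014 258.07261668688466 194.732935537132 [[0.006, -1.0, 0.012], [-0.996, -0.007, -0.091], [0.091, -0.011, -0.996]] [-0.02092519  0.52080218  1.22665326] [ 0.40713277 -0.00347299  1.26908701]
```

View pics/top0.png

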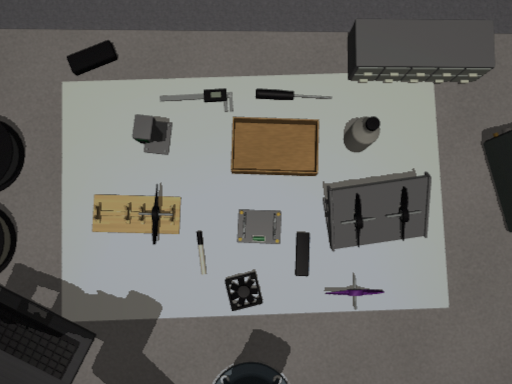

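View pics/scene0.png

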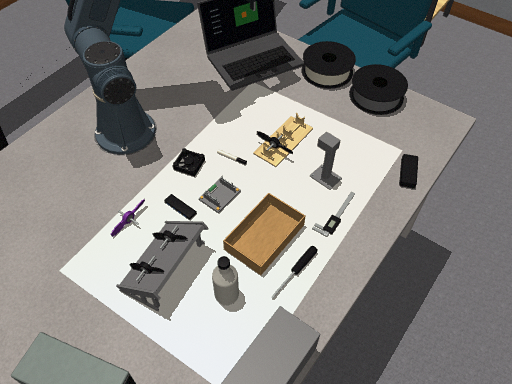

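Top view: rack around (378,211) with rotors at (358,219) and (404,212), balancer (259,227), stand (137,213) with the kept rotor at (156,213), so the free place is near (113,213); box (275,146). The purple look-alike is at (354,292). The scene view agrees. Next I enlarge the crops and set up a helper.

```bash
cat > h.py <<'E'
from station import manip
import cv2,numpy as np
from scipy.spatial.transform import Rotation as Ro
np.set_printoptions(precision=4,suppress=True)
def load(n): return dict(np.load(n+".npz"))
def cam(n):                       # snapshot with R,t in world, saved
    if n=="wrist":
        s=manip.sense();d=manip.snapshot(n)
        T=np.eye(4);T[:3,:3]=Ro.from_quat(s['tool_rot']).as_matrix();T[:3,3]=s['tcp_pos']
        W=np.linalg.inv(T@np.array(d["mount"]));d["R"],d["t"]=W[:3,:3],W[:3,3]
    else: d=manip.snapshot(n)
    return d
def ray(d,u,v):
    R=np.array(d["R"]);c=-R.T@d["t"];return c,R.T@np.array([(u-d["cx"])/d["fx"],(v-d["cy"])/d["fy"],1])
def pt(d,u,v,z):
    c,r=ray(d,u,v);return c+r*(z-c[2])/r[2]
def px(d,X):
    p=np.array(d["R"])@X+d["t"];return np.array([d["fx"]*p[0]/p[2]+d["cx"],d["fy"]*p[1]/p[2]+d["cy"]])
def rot(zdir,ydir):               # tool orientation from tool z and approx y
    z=np.array(zdir,float);z/=np.linalg.norm(z);y=np.array(ydir,float);y-=z*(y@z);y/=np.linalg.norm(y)
    return Ro.from_matrix(np.c_[np.cross(y,z),y,z])
def delta(pos,R,s=None):          # shift mm & rotvec deg in tool axes, for this target
    s=s or manip.sense();R0=Ro.from_quat(s['tool_rot'])
    print("t",round(s['t'],2),"shift",R0.inv().apply(np.array(pos)-s['tcp_pos']),"rotv",np.degrees((R0.inv()*R).as_rotvec()),"gap",s['finger_gap'])
E
python3 - <<'E'
from h import *
t=load("top");s=load("scene")
a=cv2.resize(t["pixels"][160:265,315:440],None,fx=3.8,fy=3.8,interpolation=3)
b=cv2.resize(s["pixels"][205:310,110:220],None,fx=3.6,fy=3.8,interpolation=3)
cv2.imwrite("pics/crop.png",np.hstack([a,b])[:, :800])
for n,u,v,z in[("rot1",358,219,.08),("rot2",404,212,.08),("bal",259,227,.0),("stand",137,214,0),("kept",156,213,.05),("box",275,147,.0)]:
    print(n,pt(t,u,v,z))
w=cam("wrist");print(np.array(w["mount"]),w["fx"])
E
```

```text
rot1 [ 0.4585 -0.2592  0.08  ]
rot2 [ 0.4761 -0.3712  0.08  ]
bal [ 0.4398 -0.0208  0.    ]
stand [0.4713 0.293  0.    ]
kept [0.4715 0.2346 0.05  ]
box [ 0.6486 -0.0615  0.    ]
[[-0.     -0.9524 -0.305   0.078 ]
 [ 1.      0.0003 -0.001   0.0011]
 [ 0.0011 -0.305   0.9524 -0.1429]
 [ 0.      0.      0.      1.    ]] 328.2589890153679
```

View pics/crop.png

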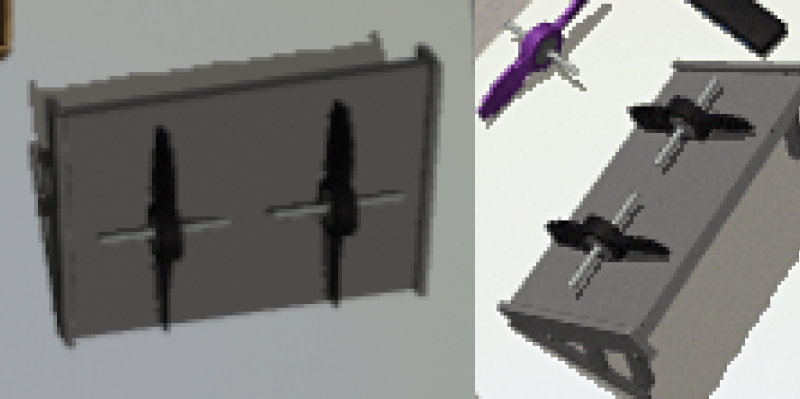

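Rack: the high edge is on the far side (+x) and the low edge faces the robot. Its yaw is about 9°, and the rotor spacing of 0.113 m matches the 0.112 m expected. On the way there I look at the stand with the wrist camera.

```bash
python3 - <<'E'
from h import *
t=load("top")
print(pt(t,357.9,220.5,.08),pt(t,403.4,213.7,.08))
delta([.5,.3,.23],rot([0,0,-1],[0,-1,0]))
E
```

```text
[ 0.4548 -0.2589  0.08  ] [ 0.472  -0.3697  0.08  ]
t 0.15 shift [-0.41   -0.2098  0.0008] rotv [ -0.0419   0.1358 165.6304] gap 1.0049807864744318
```

Emit:
{"op": "step_arm", "data": {"commands": [-0.041, -0.021, 0, 0, 0, 8.3, -0.082, -0.042, 0, 0, 0, 16.6, -0.123, -0.063, 0, 0, 0, 24.9, -0.164, -0.084, 0, 0, 0, 33.2, -0.205, -0.105, 0, 0, 0, 41.5, -0.246, -0.126, 0, 0, 0, 49.8, -0.287, -0.147, 0, 0, 0, 58.1, -0.328, -0.168, 0, 0, 0, 66.4, -0.369, -0.189, 0, 0, 0, 74.7, -0.41, -0.21, 0, 0, 0, 83], "jaw": 40}}

```text
t: 1.15
tcp_pos: [0.5012, 0.2987, 0.2311]
tool_rot: [0.753, 0.658, -0.0, -0.0]
force: [0.4, 0.4, 1.5]
finger_gap: 0.403
gripper_force: 0.0
```

Emit:
{"op": "step_arm", "data": {"commands": [0, 0, 0, 0, 0, 8.3, 0, 0, 0, 0, 0, 16.6, 0, 0, 0, 0, 0, 24.9, 0, 0, 0, 0, 0, 33.2, 0, 0, 0, 0, 0, 41.5, 0, 0, 0, 0, 0, 49.8, 0, 0, 0, 0, 0, 58.1, 0, 0, 0, 0, 0, 66.4, 0, 0, 0, 0, 0, 74.7, 0, 0, 0, 0, 0, 82.6]}}

```text
t: 2.15
tcp_pos: [0.4998, 0.3002, 0.231]
tool_rot: [1.0, -0.003, -0.0, 0.0]
force: [-0.2, 0.5, -1.4]
finger_gap: 0.397
gripper_force: 0.0
```

```bash
python3 - <<'E'
from h import *
s=manip.sense();print(s['q'],s['tcp_pos'])
w=cam("wrist");np.savez("w_stand.npz",**w);cv2.imwrite("pics/w_stand.png",w["pixels"])
delta([.5,-.02,.23],rot([0,0,-1],[0,-1,0]))
E
```

```text
[ 0.3492  0.4715  1.5402 -0.      1.1307  1.9253] [0.4998 0.3002 0.231 ]
t 2.2 shift [0.0029 0.3201 0.0011] rotv [ 0.0175  0.0433 -0.4966] gap 0.4022662207363413
```

View pics/w_stand.png

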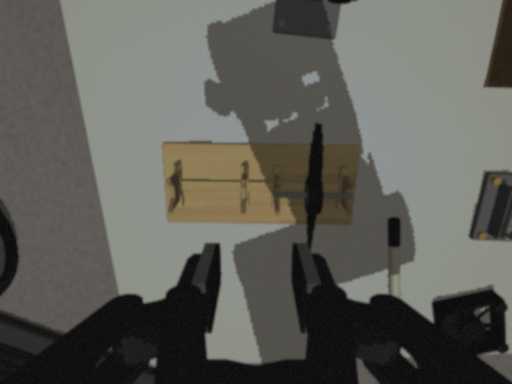

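Wrist view of the stand: foot corners at (163,142), (360,146), (353,223), (168,222). The free forks are at (178,184) and (244,186), and the kept rotor is at x≈315. Next I look at the balancer.

Emit:
{"op": "step_arm", "data": {"commands": [0.003, 0.04, 0, 0, 0, 0, 0.003, 0.08, 0, 0, 0, 0, 0.003, 0.12, 0, 0, 0, 0, 0.003, 0.16, 0, 0, 0, 0, 0.003, 0.2, 0, 0, 0, 0, 0.003, 0.24, 0, 0, 0, 0, 0.003, 0.28, 0, 0, 0, 0, 0.003, 0.31, 0, 0, 0, 0, 0.003, 0.32, 0, 0, 0, 0, 0.003, 0.32, 0, 0, 0, 0]}}

```text
t: 3.2
tcp_pos: [0.5034, -0.0207, 0.2312]
tool_rot: [1.0, -0.0, -0.0, -0.0]
force: [-0.1, 0.6, 1.0]
finger_gap: 0.398
gripper_force: 0.0
```

```bash
python3 - <<'E'
from h import *
w=cam("wrist");np.savez("w_bal.npz",**w);cv2.imwrite("pics/w_bal.png",w["pixels"])
d=load("w_stand")
C=np.array([pt(d,u,v,.01) for u,v in[(163,142),(360,146),(353,223),(168,222)]]);print(C)
print("size",[np.linalg.norm(C[i]-C[i-1]) for i in range(4)],"ctr",C.mean(0))
print("spindle",pt(d,275,193,.042),pt(d,352,196,.042),"hub",pt(d,315,194.5,.042))
print("forks",pt(d,178,184,.04),pt(d,244,186,.04))
# rack look pose
n=np.array([0.988,0.155,0]);P=np.array([.4634,-.3143,.08])
z=np.r_[n[:2]*np.sin(np.radians(35)),-np.cos(np.radians(35))]
delta(P-z*.12,rot(z,[.155,-.988,0]))
E
```

```text
[[0.5238 0.4033 0.01  ]
 [0.5181 0.1849 0.01  ]
 [0.4257 0.1848 0.01  ]
 [0.4283 0.4061 0.01  ]]
size [np.float64(0.09552858749816062), np.float64(0.21850626252143948), np.float64(0.0924304707119512), np.float64(0.22137822946971386)] ctr [0.474  0.2948 0.01  ]
spindle [0.474  0.2806 0.042 ] [0.4702 0.1987 0.042 ] hub [0.4721 0.2381 0.042 ]
forks [0.4839 0.3831 0.04  ] [0.4813 0.3134 0.04  ]
t 3.25 shift [-0.1078  0.3054  0.0527] rotv [ 2.6707 34.9552 -8.6386] gap 0.4020351403322238
```

View pics/w_bal.png

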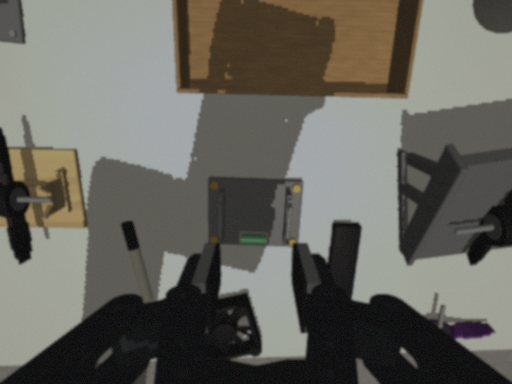

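Wrist view: balancer base corners at about (208,178), (302,179), (300,245), (209,243), and the box's near edge runs (178,96)–(408,97). Next is the tilted look over the rack.

Emit:
{"op": "step_arm", "data": {"commands": [-0.011, 0.031, 0.005, 0.27, 3.5, -0.86, -0.022, 0.061, 0.01, 0.54, 7, -1.7, -0.033, 0.092, 0.016, 0.8, 10.5, -2.6, -0.043, 0.122, 0.021, 1.1, 14, -3.4, -0.054, 0.153, 0.026, 1.35, 17.5, -4.3, -0.065, 0.183, 0.032, 1.6, 21, -5.2, -0.076, 0.214, 0.037, 1.9, 24.5, -6, -0.087, 0.245, 0.042, 2.1, 28, -6.9, -0.098, 0.275, 0.047, 2.4, 31.5, -7.8, -0.108, 0.305, 0.053, 2.67, 34.95, -8.64]}}

```text
t: 4.25
tcp_pos: [0.3961, -0.325, 0.1787]
tool_rot: [0.95, 0.076, 0.302, -0.023]
force: [0.0, -1.1, -0.1]
finger_gap: 0.398
gripper_force: 0.0
```

```bash
python3 - <<'E'
from h import *
s=manip.sense();print(s['t'],s['q'],s['tcp_pos'],s['tool_rot'])
w=cam("wrist");np.savez("w_rack.npz",**w);cv2.imwrite("pics/w_rack.png",w["pixels"])
d=load("w_bal")
for z in(.005,.012):
  C=np.array([pt(d,u,v,z) for u,v in[(208,178),(302,179),(300,245),(209,243)]])
  print("size",[np.linalg.norm(C[i]-C[i-1]).round(4) for i in range(4)],"ctr",C.mean(0))
print("pins",[pt(d,u,v,.01) for u,v in[(214,185),(297,188),(293,242),(214,240)]])
print("boxnear rim",pt(d,178,96,.052),pt(d,408,97,.052))
t=load("top");B=[pt(t,u,v,.052) for u,v in [(233,118),(319,119),(318,175),(232,175)]];print("box top",np.array(B),np.mean(B,0))
E
```

```text
4.25 [-1.2658  0.455   2.04    0.9324  0.7899 -0.5809] [ 0.3961 -0.325   0.1787] [ 0.9501  0.0761  0.3018 -0.0226]
size [np.float64(0.0832), np.float64(0.1093), np.float64(0.0848), np.float64(0.1129)] ctr [ 0.4417 -0.0187  0.005 ]
size [np.float64(0.0817), np.float64(0.1072), np.float64(0.0832), np.float64(0.1108)] ctr [ 0.4444 -0.0187  0.012 ]
pins [array([0.4774, 0.0283, 0.01  ]), array([ 0.4736, -0.0676,  0.01  ]), array([ 0.4049, -0.0653,  0.01  ]), array([0.4077, 0.031 , 0.01  ])]
boxnear rim [0.5764 0.0531 0.052 ] [ 0.5753 -0.1632  0.052 ]
box top [[ 0.7118  0.0468  0.052 ]
 [ 0.7111 -0.1699  0.052 ]
 [ 0.5688 -0.1666  0.052 ]
 [ 0.5672  0.0478  0.052 ]] [ 0.6397 -0.0605  0.052 ]
```

View pics/w_rack.png

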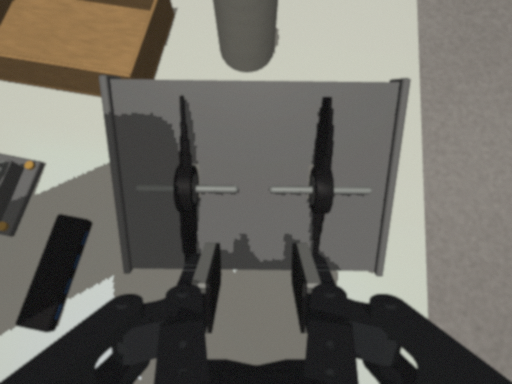

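Rack view: spindles run (138,188)–(238,190) and (271,190)–(372,191), almost along the image rows, so the yaw is right. The hubs are mid-spindle.

```bash
python3 - <<'E'
from h import *
d=load("w_rack")
g=d["pixels"].max(2)
A=pt(d,188,189,.08);B=pt(d,321.5,190.5,.08);print(A,B,np.linalg.norm(A-B))
print([ (pt(d,a,b,.08)) for a,b in[(138,188),(238,190),(271,190),(372,191)]])
y=(B-A);y/=np.linalg.norm(y);print("yaw",np.degrees(np.arctan2(y[0],-y[1])))
# triangulation of A,B with top view
t=load("top")
for (u,v),(a,b) in(((188,189),(357.9,220.5)),((321.5,190.5),(403.4,213.7))):
  c1,r1=ray(d,u,v);c2,r2=ray(t,a,b);k=np.linalg.lstsq(np.c_[r1,-r2],c2-c1,rcond=None)[0]
  print("tri",c1+k[0]*r1,c2+k[1]*r2)
f=np.array([-y[1],y[0],0]);z=f*np.sin(np.radians(35));z[2]=-np.cos(np.radians(35))
R=rot(z,y);print(z,y)
delta(A-z*.06,R);delta(A-z*.0055,R)
E
```

```text
[ 0.4555 -0.2576  0.08  ] [ 0.472 -0.368  0.08 ] 0.11163954463176995
[array([ 0.4497, -0.2161,  0.08  ]), array([ 0.4613, -0.299 ,  0.08  ]), array([ 0.4657, -0.3262,  0.08  ]), array([ 0.4783, -0.4098,  0.08  ])]
yaw 8.501553271635832
tri [ 0.4547 -0.2583  0.0827] [ 0.4547 -0.2583  0.0827]
tri [ 0.4712 -0.3677  0.082 ] [ 0.4718 -0.3689  0.0825]
[ 0.5673  0.0848 -0.8192] [ 0.1478 -0.989   0.    ]
t 4.3 shift [ 0.0041 -0.0662  0.0603] rotv [ 0.343  -0.1127  0.3706] gap 0.39777004407179434
t 4.3 shift [ 0.004  -0.0665  0.1148] rotv [ 0.343  -0.1127  0.3706] gap 0.39777004407179434
```

Emit:
{"op": "step_arm", "data": {"commands": [0.002, -0.033, 0.03, 0.3, -0.1, 0.37, 0.004, -0.06, 0.055, 0.3, -0.1, 0.37, 0.004, -0.066, 0.06, 0.3, -0.1, 0.37, 0.004, -0.066, 0.07, 0.3, -0.1, 0.37, 0.004, -0.066, 0.08, 0.3, -0.1, 0.37, 0.004, -0.066, 0.09, 0.3, -0.1, 0.37, 0.004, -0.066, 0.1, 0.3, -0.1, 0.37, 0.004, -0.066, 0.107, 0.3, -0.1, 0.37, 0.004, -0.066, 0.112, 0.3, -0.1, 0.37, 0.004, -0.066, 0.1145, 0.3, -0.1, 0.37]}}

```text
t: 5.3
tcp_pos: [0.4539, -0.2483, 0.0865]
tool_rot: [0.951, 0.073, 0.299, -0.027]
force: [0.1, -0.3, 0.2]
finger_gap: 0.402
gripper_force: 0.0
```

```bash
python3 - <<'E'
from h import *
s=manip.sense();print(s['force'])
w=cam("wrist");cv2.imwrite("pics/g1.png",cv2.resize(w["pixels"][150:384,80:430],None,fx=2,fy=2))
A=np.array([.4552,-.258,.08]);z=np.array([.5673,.0848,-.8192])
delta(A-z*.005,rot(z,[.1478,-.989,0]))
E
```

```text
[ 0.1466 -0.3154  0.156 ]
t 5.35 shift [-0.0038  0.0097  0.0002] rotv [-0.553   0.0892  0.0631] gap 0.39887271730198415
```

View pics/g1.png

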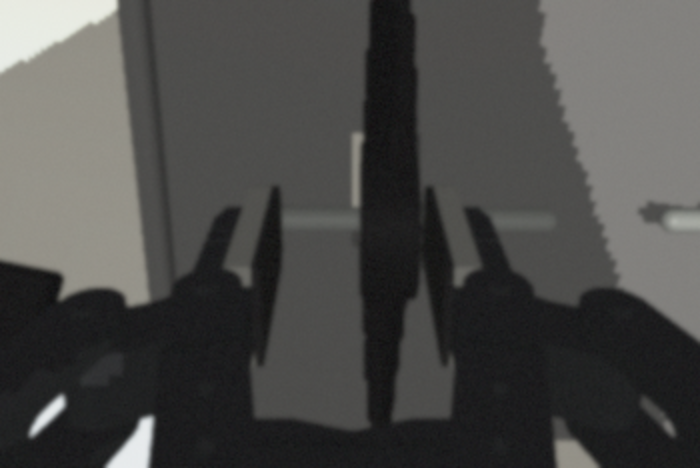

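Pads are at columns 278 and 428 and the hub is at 392, so the hand sits about 9 mm off. The earlier reading was taken before the arm had settled. I shift by the computed residual and then close.

Emit:
{"op": "step_arm", "data": {"commands": [-0.001, 0.003, 0, -0.1, 0, 0, -0.002, 0.006, 0, -0.3, 0, 0, -0.0038, 0.0092, 0, -0.5, 0, 0, -0.0038, 0.0092, 0.0, -0.5, 0, 0, -0.0038, 0.0092, 0.0, -0.5, 0, 0, -0.0038, 0.0092, 0.0, -0.5, 0, 0, -0.0038, 0.0092, 0.0, -0.5, 0, 0, -0.0038, 0.0092, 0.0, -0.5, 0, 0, -0.0038, 0.0092, 0.0, -0.5, 0, 0, -0.0038, 0.0092, 0.0, -0.5, 0, 0]}}

```text
t: 6.35
tcp_pos: [0.4517, -0.2585, 0.0845]
tool_rot: [0.951, 0.071, 0.299, -0.022]
force: [0.2, -0.8, -0.8]
finger_gap: 0.4
gripper_force: 0.0
```

Emit:
{"op": "step_arm", "data": {"commands": [0, 0, 0, 0, 0, 0, 0, 0, 0, 0, 0, 0, 0, 0, 0, 0, 0, 0, 0, 0, 0, 0, 0, 0, 0, 0, 0, 0, 0, 0, 0, 0, 0, 0, 0, 0, 0, 0, 0, 0, 0, 0, 0, 0, 0, 0, 0, 0, 0, 0, 0, 0, 0, 0, 0, 0, 0, 0, 0, 0], "jaw": 0, "grip_force": 40}}

```text
t: 7.35
tcp_pos: [0.4517, -0.2584, 0.0846]
tool_rot: [0.951, 0.071, 0.299, -0.022]
force: [-3.2, 0.4, 3.7]
finger_gap: 0.146
gripper_force: 42.0
```

```bash
python3 - <<'E'
from h import *
s=manip.sense();print(s['force'],s['tcp_pos'],s['gripper_force'])
A=np.array([.4552,-.258,.08]);z=np.array([.5673,.0848,-.8192]);R=rot(z,[.1478,-.989,0])
delta(A-z*.005,R)
delta(A-z*.105,R)
delta([.44,-.12,.18],rot([0,0,-1],[-.035,-.9994,0]))
delta([.4435,-.0185,.12],rot([0,0,-1],[-.035,-.9994,0]))
E
```

```text
[-3.1871  0.4144  3.67  ] [ 0.4517 -0.2584  0.0846] 41.95969104766846
t 7.35 shift [0.0003 0.0001 0.0008] rotv [-0.0145  0.0803  0.0145] gap 0.14623804891259579
t 7.35 shift [ 0.0002  0.0001 -0.0992] rotv [-0.0145  0.0803  0.0145] gap 0.14623804891259579
t 7.35 shift [ 0.062  -0.1386 -0.0731] rotv [ -3.2119 -34.8194  10.1966] gap 0.14623804891259579
t 7.35 shift [ 0.0428 -0.2385 -0.0133] rotv [ -3.2119 -34.8194  10.1966] gap 0.14623804891259579
```

Emit:
{"op": "step_arm", "data": {"commands": [0, 0, -0.01, 0, 0, 0, 0, 0, -0.03, 0, 0, 0, 0, 0, -0.055, 0, 0, 0, 0.006, -0.014, -0.07, -0.3, -3.5, 1, 0.016, -0.035, -0.072, -0.8, -8.7, 2.5, 0.028, -0.063, -0.073, -1.4, -15.7, 4.6, 0.04, -0.09, -0.073, -2.1, -22.6, 6.6, 0.052, -0.118, -0.073, -2.7, -29.6, 8.7, 0.059, -0.132, -0.073, -3.1, -33.4, 9.8, 0.062, -0.139, -0.073, -3.2, -34.8, 10.2]}}

```text
t: 8.35
tcp_pos: [0.4376, -0.1317, 0.1733]
tool_rot: [0.996, 0.015, 0.085, -0.029]
force: [0.3, 0.2, -3.2]
finger_gap: 0.148
gripper_force: 41.3
```

Emit:
{"op": "step_arm", "data": {"commands": [0, 0.02, 0, 0, 0, 0, 0, 0.045, 0.0, 0, 0, 0, 0.0, 0.0, 0.0, 0, 0, 0, 0, 0, 0, 0, 0, 0, 0, 0, 0, 0, 0, 0, 0, 0, 0, 0, 0, 0, 0, 0, 0, 0, 0, 0, 0, 0, 0, 0, 0, 0, 0, 0, 0, 0, 0, 0, 0, 0, 0, 0, 0, 0]}}

```text
t: 9.35
tcp_pos: [0.4379, -0.133, 0.1732]
tool_rot: [0.996, 0.015, 0.087, -0.029]
force: [-0.1, 1.2, -1.5]
finger_gap: 0.147
gripper_force: 41.3
```

```bash
python3 - <<'E'
from h import *
s=manip.sense();print(s['force'],s['tcp_pos'],s['gripper_force'])
delta([.4435,-.0185,.12],rot([0,0,-1],[-.035,-.9994,0]))
w=cam("wrist");cv2.imwrite("pics/h1.png",w["pixels"])
E
```

```text
[-0.1023  1.2395 -1.4822] [ 0.4379 -0.133   0.1732] 41.280308961868286
t 9.35 shift [-0.0008 -0.1111  0.0602] rotv [-3.5095 -9.9113  3.7709] gap 0.14666450308453782
```

View pics/h1.png

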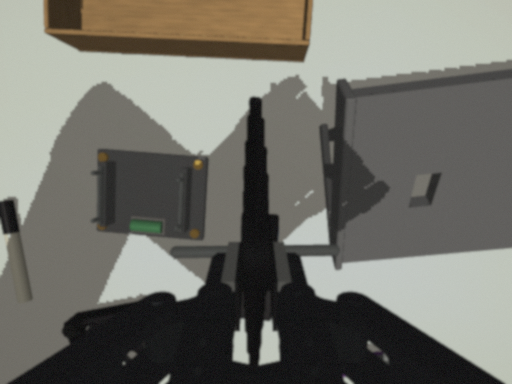

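The rotor is held square, with the spindle across the pads at row 250 and the blades along column 256. Next I go above the balancer.

Emit:
{"op": "step_arm", "data": {"commands": [0, -0.015, 0.0, -0.5, -1.5, 0.5, 0, -0.035, 0.005, -1, -3, 1.2, 0, -0.055, 0.015, -1.7, -5, 2, 0, -0.075, 0.03, -2.5, -7, 2.7, -0.0005, -0.095, 0.045, -3, -8.5, 3.3, -0.0008, -0.107, 0.055, -3.4, -9.5, 3.7, -0.0008, -0.111, 0.06, -3.5, -9.9, 3.77, -0.0008, -0.111, 0.06, -3.5, -9.9, 3.77, -0.0008, -0.111, 0.06, -3.5, -9.9, 3.77, -0.0008, -0.111, 0.06, -3.5, -9.9, 3.77]}}

```text
t: 10.4
tcp_pos: [0.4437, -0.0192, 0.1207]
tool_rot: [1.0, -0.018, 0.001, 0.0]
force: [0.3, -0.5, -2.3]
finger_gap: 0.15
gripper_force: 41.2
```

```bash
python3 - <<'E'
from h import *
s=manip.sense();print(s['force'],s['tcp_pos'],s['q'])
R=rot([0,0,-1],[-.035,-.9994,0])
delta([.4435,-.0185,.046],R)
w=cam("wrist");cv2.imwrite("pics/h2.png",w["pixels"]);np.savez("w_b2.npz",**w)
sc=manip.snapshot("scene");cv2.imwrite("pics/sc2.png",sc["pixels"])
# predicted knife-edge ends/pin pixels in wrist, for checking
o=np.array([.4435,-.0185]);X=np.array([.9994,-.035]);Y=np.array([.035,.9994])
for y in(-.038,.038):
  for x in(-.025,.025): print("edge",x,y,px(w,np.r_[o+x*X+y*Y,.039]).round(1))
im=np.hstack([w["pixels"][120:330,80:440],cv2.resize(sc["pixels"][150:255,150:290],None,fx=2.0,fy=2.0)]);cv2.imwrite("pics/h2c.png",im);print(im.shape)
E
```

```text
[ 0.2837 -0.4857 -2.2919] [ 0.4437 -0.0192  0.1207] [-0.2961  0.4846  1.9819  0.0004  0.6737  1.3102]
t 10.4 shift [-0.0004 -0.0007  0.0747] rotv [ 0.0038 -0.0764 -0.0469] gap 0.15005406468032256
edge -0.025 -0.038 [306.8 235.6]
edge 0.025 -0.038 [310.1 170.4]
edge -0.025 0.038 [205.2 235.7]
edge 0.025 0.038 [201.8 170.6]
(210, 640, 3)
```

View pics/h2c.png

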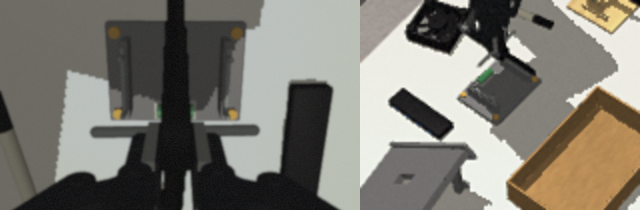

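```bash
python3 - <<'E'
from h import *
for n,roi in(("w_bal",(165,255,200,310)),("w_b2",(135,250,180,335))):
  d=load(n);p=d["pixels"];h=cv2.cvtColor(p,cv2.COLOR_BGR2HSV)
  m=((h[...,0]>12)&(h[...,0]<28)&(h[...,1]>140)&(h[...,2]>70)).astype(np.uint8)
  k=np.zeros_like(m);k[roi[0]:roi[1],roi[2]:roi[3]]=1;m*=k
  N,L,S,C=cv2.connectedComponentsWithStats(m)
  for i in range(1,N):
    if S[i,4]>5: print(n,C[i].round(1),S[i,4],pt(d,*C[i],.008))
d=load("w_b2");C=np.array([pt(d,u,v,.008) for u,v in[(185,142),(326,142),(322,240),(189,240)]])
print(C,C.mean(0))
E
```

```text
w_bal [214.1 184.8] 23 [0.477  0.0284 0.008 ]
w_bal [296.1 187.6] 16 [ 0.4735 -0.0668  0.008 ]
w_bal [214. 239.] 18 [0.408  0.0313 0.008 ]
w_bal [291.5 241.8] 18 [ 0.4042 -0.0637  0.008 ]
w_b2 [193.9 151.9] 72 [0.4778 0.029  0.008 ]
w_b2 [316.1 152.8] 68 [ 0.4736 -0.0669  0.008 ]
w_b2 [197.1 232.9] 45 [0.4086 0.0327 0.008 ]
w_b2 [312.3 233.3] 42 [ 0.4047 -0.0651  0.008 ]
[[ 0.4858  0.0352  0.008 ]
 [ 0.4818 -0.0744  0.008 ]
 [ 0.3981 -0.0734  0.008 ]
 [ 0.4023  0.0402  0.008 ]] [ 0.442  -0.0181  0.008 ]
```

Emit:
{"op": "step_arm", "data": {"commands": [-0.001, -0.0007, 0.008, 0, 0, 0.2, -0.002, -0.001, 0.02, 0, 0, 0.3, -0.002, -0.001, 0.034, 0, 0, 0.3, -0.002, -0.001, 0.048, 0, 0, 0.3, -0.002, -0.001, 0.059, 0, 0, 0.3, -0.002, -0.001, 0.066, 0, 0, 0.3, -0.002, -0.001, 0.07, 0, 0, 0.3, -0.002, -0.001, 0.0725, 0, 0, 0.3, -0.002, -0.001, 0.0725, 0, 0, 0.3, -0.002, -0.001, 0.0725, 0, 0, 0.3]}}

```text
t: 11.5
tcp_pos: [0.4414, -0.0173, 0.0485]
tool_rot: [1.0, -0.02, 0.0, 0.0]
force: [-1.4, -1.1, 4.1]
finger_gap: 0.149
gripper_force: 42.1
```

```bash
python3 - <<'E'
from h import *
s=manip.sense();print(s['force'],s['ft_torque'])
delta([.442,-.018,.046],rot([0,0,-1],[-.041,-.9992,0]))
E
```

```text
[-1.361  -1.0912  4.1303] [-0.1958  0.28   -0.0162]
t 11.5 shift [0.0006 0.0007 0.0025] rotv [ 0.0063 -0.0394  0.0825] gap 0.14948980162293463
```

Emit:
{"op": "step_arm", "data": {"commands": [0, 0, 0.0003, 0, 0, 0, 0, 0, 0.0003, 0, 0, 0, 0, 0, 0.0003, 0, 0, 0, 0, 0, 0.0003, 0, 0, 0, 0, 0, 0.0003, 0, 0, 0, 0, 0, -0.004, 0, 0, 0, 0, 0, -0.015, 0, 0, 0, 0, 0, -0.035, 0, 0, 0, 0, 0, -0.06, 0, 0, 0, 0, 0, -0.07, 0, 0, 0], "jaw": 34}}

```text
t: 12.5
tcp_pos: [0.4424, -0.0176, 0.1201]
tool_rot: [1.0, -0.02, 0.002, 0.0]
force: [0.1, -0.1, 0.7]
finger_gap: 0.342
gripper_force: 0.0
```

```bash
cat > lvl.py <<'E'
from h import *
o=np.array([.442,-.018]);X=np.array([.9992,-.041])
def blade(n):
    s=cam(n);np.savez("lv_%s.npz"%n,**s);g=s["pixels"].max(2)
    print(n,"t",manip.sense()['t'])
    for a in(-24,0,24):   # nose-up angle of +x blade; dark fraction along the outer blade
        c,b=np.cos(np.radians(a)),np.sin(np.radians(a));f=[]
        for sg in(1,-1):
            P=[px(s,np.r_[o+sg*r*c*X,.042+sg*r*b]) for r in np.linspace(.035,.072,12)]
            f.append(np.round([int(g[int(round(v)),int(round(u))]) for u,v in P]))
        print(a,*f)
blade("scene");blade("wrist")
E
python3 lvl.py; python3 -c "
import cv2,numpy as np
a=np.load('lv_wrist.npz')['pixels'];b=np.load('lv_scene.npz')['pixels'][130:250,160:320]
cv2.imwrite('pics/l1.png',np.hstack([a[84:384],cv2.resize(b,(288,216))]) if 0 else np.vstack([np.hstack([a,np.zeros((384,0,3),np.uint8)]),np.zeros((0,512,3),np.uint8)]))"
```

```text
scene t 12.55
-24 [17 17 14 13 18 21 21 26  3  1 35 39] [ 11  21   9  12  18  19  16   5  16  11   7 198]
0 [ 66  50  69  71  69  71  69  59  96 138 135 135] [ 74  17  74 114 254 253 253 251 250 242 241 241]
24 [68 72 69 68 68 66 68 67 67 67 69 65] [250 250 245 238 238 238 237 238 237 237 237 237]
wrist t 12.6
-24 [23 16 20 15 19 16 19 18 15 10 24 18] [ 13  23  15  15  17  18  18  21  24  34  32 126]
0 [23 15 16 17 18 23 19 21 24 22 41 44] [18 14 17 16 18 15 14 19 16 18 12 20]
24 [20 20 22 13 16 14 23 14 16 18 22 20] [14 14 22 16 16 16 14 18 16 16 16 18]
```

The rotor dropped its +x blade by the full 24° within half a second, and the scene view shows dark pixels along the tilted blade. It goes to the scrap box. I check the spindle position and plan the re-grasp.

```bash
python3 - <<'E'
from h import *
d=load("lv_wrist");g=d["pixels"].max(2)
o=np.array([.442,-.018]);X=np.array([.9992,-.041]);Y=np.array([.041,.9992])
for y in(-.032,-.025,.025,.032):
  print(y,[int(g[tuple(np.round(px(d,np.r_[o+x*X+y*Y,.045])[::-1]).astype(int))]) for x in np.arange(-.02,.021,.002)])
delta([.443,-.018,.0485],rot([0,0,-1],[-.041,-.9992,0]))
E
```

```text
-0.032 [75, 61, 63, 58, 54, 54, 52, 41, 41, 41, 50, 65, 72, 56, 43, 41, 41, 41, 45, 41, 41]
-0.025 [103, 106, 104, 106, 105, 103, 92, 89, 86, 69, 59, 67, 70, 60, 55, 57, 59, 58, 56, 56, 54]
0.025 [107, 106, 107, 108, 107, 109, 103, 77, 59, 55, 57, 67, 72, 59, 57, 53, 58, 56, 56, 56, 55]
0.032 [90, 75, 56, 50, 46, 51, 51, 44, 41, 39, 46, 65, 74, 52, 40, 37, 41, 37, 40, 40, 40]
t 12.6 shift [0.0002 0.0003 0.0709] rotv [ 0.0479 -0.244   0.0674] gap 0.33860190469456153
```

Emit:
{"op": "step_arm", "data": {"commands": [0.002, 0, 0.015, 0, 0, 0, 0.002, 0, 0.032, 0, 0, 0, 0.002, 0, 0.048, 0, 0, 0, 0.002, 0, 0.06, 0, 0, 0, 0.002, 0, 0.067, 0, 0, 0, 0.002, 0, 0.0705, 0, 0, 0, 0.002, 0, 0.071, 0, 0, 0, 0.002, 0, 0.071, 0, 0, 0, 0.002, 0, 0.071, 0, 0, 0, 0.002, 0, 0.071, 0, 0, 0]}}

```text
t: 13.6
tcp_pos: [0.4438, -0.0174, 0.0472]
tool_rot: [1.0, -0.02, 0.001, 0.0]
force: [0.5, -0.3, -0.7]
finger_gap: 0.341
gripper_force: 0.0
```

Emit:
{"op": "step_arm", "data": {"commands": [0, 0, 0, 0, 0, 0, 0, 0, 0, 0, 0, 0, 0, 0, 0, 0, 0, 0, 0, 0, 0, 0, 0, 0, 0, 0, 0, 0, 0, 0, 0, 0, -0.001, 0, 0, 0, 0, 0, -0.006, 0, 0, 0, 0, 0, -0.02, 0, 0, 0, 0, 0, -0.045, 0, 0, 0, 0, 0, -0.075, 0, 0, 0], "jaw": 0}}

```text
t: 14.6
tcp_pos: [0.4422, -0.017, 0.1218]
tool_rot: [1.0, -0.02, -0.002, -0.001]
force: [-0.1, -0.2, -0.9]
finger_gap: 0.148
gripper_force: 43.2
```

```bash
python3 - <<'E'
from h import *
s=manip.sense();print(s['force'],s['tcp_pos'],s['gripper_force'],s['finger_gap'])
w=cam("scene");np.savez("sc3.npz",**w)
# level in box: tool x=+y world, pitched so that the drooping blade comes level
import itertools
for z in(.16,.0345): 
  for ang in(24,-24,0):
    R=rot([0,0,-1],[1,0.005,0])*Ro.from_euler('y',ang,degrees=True)
    print(ang,end=" ");delta([.642,-.057,z],R)
E
```

```text
[-0.0673 -0.2298 -0.8652] [ 0.4422 -0.017   0.1218] 43.222684264183044 0.1475791914233594
24 t 14.65 shift [ 0.1986  0.0316 -0.0331] rotv [ 19.6318  18.3334 -90.9906] gap 0.1511504508961645
-24 t 14.65 shift [ 0.1986  0.0316 -0.0331] rotv [-19.0791 -18.6945 -91.1301] gap 0.1511504508961645
0 t 14.65 shift [ 0.1986  0.0316 -0.0331] rotv [  0.2831  -0.1813 -92.5459] gap 0.1511504508961645
24 t 14.65 shift [0.198  0.0315 0.0924] rotv [ 19.6318  18.3334 -90.9906] gap 0.1511504508961645
-24 t 14.65 shift [0.198  0.0315 0.0924] rotv [-19.0791 -18.6945 -91.1301] gap 0.1511504508961645
0 t 14.65 shift [0.198  0.0315 0.0924] rotv [  0.2831  -0.1813 -92.5459] gap 0.1511504508961645
```

Emit:
{"op": "step_arm", "data": {"commands": [0, 0, -0.02, 1.5, 1.4, -7, 0.01, 0.001, -0.035, 3.3, 3, -15, 0.03, 0.005, -0.04, 5, 4.6, -23, 0.055, 0.009, -0.04, 6.7, 6.2, -31, 0.08, 0.013, -0.04, 8.4, 7.9, -39, 0.11, 0.017, -0.04, 10.1, 9.4, -47, 0.14, 0.022, -0.04, 11.9, 11.1, -55, 0.165, 0.026, -0.04, 13.6, 12.7, -63, 0.185, 0.03, -0.04, 15.3, 14.3, -71, 0.195, 0.0315, -0.04, 17.2, 16, -79.5]}}

```text
t: 15.65
tcp_pos: [0.6383, -0.0573, 0.1613]
tool_rot: [0.762, 0.62, 0.131, -0.134]
force: [0.4, 0.2, -1.1]
finger_gap: 0.151
gripper_force: 43.2
```

```bash
python3 - <<'E'
from h import *
s=manip.sense();print(s['tcp_pos'])
R=rot([0,0,-1],[1,0.005,0])*Ro.from_euler('y',24,degrees=True)
delta([.642,-.057,.1],R)
E
```

```text
[ 0.6383 -0.0573  0.1613]
t 15.65 shift [-0.0214  0.0062  0.0572] rotv [  2.2141   2.2522 -11.5581] gap 0.15058867211624583
```

Emit:
{"op": "step_arm", "data": {"commands": [-0.002, 0.001, 0.005, 0.4, 0.4, -2.3, -0.006, 0.002, 0.014, 0.9, 0.9, -4.6, -0.01, 0.003, 0.026, 1.3, 1.3, -7, -0.014, 0.004, 0.038, 1.8, 1.8, -9.3, -0.018, 0.005, 0.048, 2.2, 2.2, -11.5, -0.021, 0.006, 0.055, 2.2, 2.2, -11.5, -0.021, 0.006, 0.057, 2.2, 2.2, -11.5, -0.021, 0.006, 0.057, 2.2, 2.2, -11.5, -0.021, 0.006, 0.057, 2.2, 2.2, -11.5, -0.021, 0.006, 0.057, 2.2, 2.2, -11.5]}}

```text
t: 16.65
tcp_pos: [0.6408, -0.0561, 0.1016]
tool_rot: [0.693, 0.691, 0.146, -0.147]
force: [-0.4, -0.5, -1.1]
finger_gap: 0.15
gripper_force: 43.2
```

```bash
python3 - <<'E'
from h import *
s=manip.sense();print(s['tcp_pos'],s['force'])
R=rot([0,0,-1],[1,0.005,0])*Ro.from_euler('y',24,degrees=True)
delta([.642,-.057,.0325],R)
for n in("wrist","scene"):
  w=cam(n);h=cv2.cvtColor(w["pixels"],cv2.COLOR_BGR2HSV)
  # predicted blade tips (level) and brightness there; tilt check
  g=w["pixels"].max(2)
  for sg in(1,-1):
    for a in(-24,-12,0,12,24):
      r=np.linspace(.035,.072,10);P=[px(w,[.642,-.057+sg*q*np.cos(np.radians(a)),.0945+sg*q*np.sin(np.radians(a))]) for q in r]
      print(n,sg,a,[int(g[int(v),int(u)]) if 0<=u<512 and 0<=v<384 else -1 for u,v in P])
  # box rim
E
```

```text
[ 0.6408 -0.0561  0.1016] [-0.4132 -0.5093 -1.0665]
t 16.65 shift [-0.0287  0.0012  0.0628] rotv [ 0.0962  0.123  -0.3803] gap 0.1503843004990192
wrist 1 -24 [30, 28, 24, 25, 23, 20, 23, 18, 21, 18]
wrist 1 -12 [30, 24, 20, 21, 21, 16, 21, 23, 20, 20]
wrist 1 0 [29, 22, 23, 24, 22, 21, 21, 18, 23, 23]
wrist 1 12 [29, 22, 17, 21, 22, 19, 18, 14, 16, 20]
wrist 1 24 [30, 20, 19, 20, 22, 23, 20, 23, 16, 21]
wrist -1 -24 [23, 16, 14, 26, 31, -1, -1, -1, -1, -1]
wrist -1 -12 [23, 16, 13, 20, 27, -1, -1, -1, -1, -1]
wrist -1 0 [17, 12, 20, 18, 33, 31, -1, -1, -1, -1]
wrist -1 12 [23, 21, 12, 13, 19, 22, 28, 26, -1, -1]
wrist -1 24 [19, 15, 22, 20, 16, 20, 13, 24, 26, 24]
scene 1 -24 [46, 46, 75, 98, 99, 99, 97, 95, 98, 93]
scene 1 -12 [24, 28, 27, 25, 57, 76, 77, 91, 91, 87]
scene 1 0 [28, 13, 26, 20, 13, 14, 17, 10, 20, 15]
scene 1 12 [63, 41, 97, 68, 68, 89, 85, 83, 84, 100]
scene 1 24 [101, 101, 96, 85, 87, 84, 88, 86, 93, 242]
scene -1 -24 [12, 13, 18, 22, 77, 39, 39, 102, 105, 99]
scene -1 -12 [20, 11, 13, 11, 13, 16, 12, 20, 76, 97]
scene -1 0 [21, 14, 15, 12, 12, 8, 13, 16, 21, 64]
scene -1 12 [21, 11, 13, 16, 16, 15, 9, 59, 81, 102]
scene -1 24 [20, 10, 18, 18, 21, 76, 103, 104, 98, 99]
```

It hangs level over the box. Now I lower it gently.

Emit:
{"op": "step_arm", "data": {"commands": [-0.003, 0.001, 0.007, 0, 0, 0, -0.009, 0.001, 0.019, 0, 0, 0, -0.015, 0.001, 0.033, 0, 0, 0, -0.021, 0.001, 0.045, 0, 0, 0, -0.025, 0.001, 0.054, 0, 0, 0, -0.027, 0.001, 0.06, 0, 0, 0, -0.0285, 0.001, 0.0625, 0, 0, 0, -0.0285, 0.001, 0.0635, 0, 0, 0, -0.029, 0.001, 0.0645, 0, 0, 0, -0.029, 0.001, 0.0645, 0, 0, 0]}}

```text
t: 17.75
tcp_pos: [0.6417, -0.0566, 0.0305]
tool_rot: [0.692, 0.691, 0.146, -0.147]
force: [-0.2, 0.5, -0.1]
finger_gap: 0.147
gripper_force: 43.2
```

Emit:
{"op": "step_arm", "data": {"commands": [0, 0, 0, 0, 0, 0, 0, 0, 0, 0, 0, 0, 0, 0, 0, 0, 0, 0, 0, 0, 0, 0, 0, 0, 0, 0, 0, 0, 0, 0, 0.002, 0, -0.004, 0, 0, 0, 0.005, 0, -0.013, 0, 0, 0, 0.013, 0, -0.03, 0, 0, 0, 0.026, 0, -0.06, 0, 0, 0, 0.042, 0, -0.095, 0, 0, 0], "jaw": 38}}

```text
t: 18.75
tcp_pos: [0.6411, -0.0564, 0.1355]
tool_rot: [0.693, 0.691, 0.146, -0.148]
force: [-0.3, 0.0, 0.5]
finger_gap: 0.378
gripper_force: 0.0
```

```bash
python3 - <<'E'
from h import *
s=manip.sense();print(s['tcp_pos'],s['force'],s['q'])
w=cam("scene");g=w["pixels"].max(2);np.savez("sc4.npz",**w)
for sg in(1,-1):
  for a in(-10,-5,0,5,10):
    P=[px(w,[.642,-.057+sg*q*np.cos(np.radians(a)),.026+sg*q*np.sin(np.radians(a))]) for q in np.linspace(.035,.072,10)]
    print(sg,a,[int(g[int(v),int(u)]) for u,v in P])
B=np.array([.4717,-.3685,.08]);z=np.array([.5673,.0848,-.8192]);R=rot(z,[.1478,-.989,0])
delta([.50,-.2,.22],rot([0.2,0,-1],[.1478,-.989,0]))
delta(B-z*.08,R)
E
```

```text
[ 0.6411 -0.0564  0.1355] [-0.2865  0.0109  0.5196] [-0.4363  0.7234  1.4206  0.4021  1.2136 -0.617 ]
1 -10 [29, 42, 36, 15, 18, 39, 25, 15, 15, 18]
1 -5 [42, 42, 36, 37, 39, 25, 30, 61, 18, 17]
1 0 [42, 97, 99, 101, 79, 30, 28, 24, 75, 55]
1 5 [97, 97, 101, 107, 41, 28, 32, 55, 52, 62]
1 10 [97, 97, 101, 107, 41, 28, 32, 55, 52, 49]
-1 -10 [14, 17, 15, 20, 16, 16, 12, 22, 46, 105]
-1 -5 [14, 17, 16, 16, 16, 7, 17, 16, 45, 107]
-1 0 [9, 18, 16, 15, 7, 9, 13, 17, 62, 106]
-1 5 [19, 18, 18, 14, 9, 14, 11, 20, 65, 102]
-1 10 [19, 18, 18, 14, 18, 14, 11, 62, 104, 107]
t 18.8 shift [-0.0994 -0.1442 -0.129 ] rotv [-25.4807 -11.8458  77.8251] gap 0.3812094177293193
t 18.8 shift [-0.2897 -0.2182 -0.132 ] rotv [-39.6206   8.9554  71.2195] gap 0.3812094177293193
```

Emit:
{"op": "step_arm", "data": {"commands": [-0.005, -0.007, -0.03, -2, -1, 6, -0.015, -0.022, -0.06, -4.5, -2.1, 13.6, -0.026, -0.038, -0.09, -7, -3.3, 21.4, -0.038, -0.055, -0.11, -9.5, -4.5, 29.2, -0.05, -0.073, -0.125, -12.1, -5.6, 37, -0.062, -0.09, -0.135, -14.7, -6.8, 44.8, -0.074, -0.107, -0.14, -17.2, -8, 52.6, -0.086, -0.124, -0.145, -19.8, -9.2, 60.4, -0.096, -0.138, -0.148, -22.4, -10.4, 68.2, -0.1, -0.144, -0.15, -24.5, -11.4, 75]}}

```text
t: 19.8
tcp_pos: [0.4961, -0.209, 0.2324]
tool_rot: [0.991, 0.094, 0.096, -0.0]
force: [-0.6, 0.1, -1.0]
finger_gap: 0.377
gripper_force: 0.0
```

```bash
python3 - <<'E'
from h import *
s=manip.sense();print(s['tcp_pos'],s['q'])
B=np.array([.4717,-.3685,.08]);z=np.array([.5673,.0848,-.8192]);R=rot(z,[.1478,-.989,0])
delta(B-z*.09,R)
w=cam("scene");h=cv2.cvtColor(w["pixels"],cv2.COLOR_BGR2HSV)
# dark, unsaturated pixels inside the box -> rotor in box
m=(w["pixels"].max(2)<32).astype(np.uint8);m[:190]=0;m[275:]=0;m[:,:225]=0;m[:,305:]=0
N,L,S,C=cv2.connectedComponentsWithStats(m)
for i in range(1,N):
  if S[i,4]>15: print(S[i],C[i],pt(w,*C[i],.025))
E
```

```text
[ 0.4961 -0.209   0.2324] [-0.6826  0.3519  1.7708  0.1736  0.8884  0.5978]
t 19.8 shift [-0.1189  0.1486  0.0598] rotv [ 0.0719 24.005   2.5055] gap 0.37676562520304374
[250 215  29  33 129] [261.0078 233.8915] [ 0.6415 -0.0677  0.025 ]
[292 254  13  20 111] [299.2432 264.9189] [ 0.7882 -0.0859  0.025 ]
[225 262   5   7  16] [227.3125 265.625 ] [ 0.6268 -0.2094  0.025 ]
```

The rejected rotor lies in the box at about (0.64, −0.07). Now for the second rotor.

Emit:
{"op": "step_arm", "data": {"commands": [-0.02, 0.025, 0.005, 0, 4, 0.4, -0.037, 0.047, 0.012, 0, 8, 0.8, -0.055, 0.07, 0.02, 0, 12, 1.2, -0.075, 0.094, 0.03, 0, 16, 1.6, -0.095, 0.119, 0.042, 0, 20, 2.1, -0.11, 0.138, 0.053, 0, 23, 2.4, -0.119, 0.149, 0.06, 0.1, 24, 2.5, -0.119, 0.149, 0.06, 0.1, 24, 2.5, -0.119, 0.149, 0.06, 0.1, 24, 2.5, -0.119, 0.149, 0.06, 0.1, 24, 2.5]}}

```text
t: 20.85
tcp_pos: [0.424, -0.3755, 0.153]
tool_rot: [0.951, 0.075, 0.3, -0.024]
force: [-0.4, 0.2, -0.2]
finger_gap: 0.373
gripper_force: 0.0
```

```bash
python3 - <<'E'
from h import *
s=manip.sense();print(s['tcp_pos'],s['q'])
B=np.array([.4717,-.3685,.08]);z=np.array([.5673,.0848,-.8192]);R=rot(z,[.1478,-.989,0])
delta(B-z*.006,R)
w=cam("wrist");g=w["pixels"].max(2);np.savez("w_r2.npz",**w);v=px(w,B);print("pred hub px",v,px(w,B+.035*np.array([.1478,-.989,0])),px(w,B-.035*np.array([.1478,-.989,0])))
r=int(round(v[1]))
for dr in(-25,0,25):
  row=g[r+dr,int(v[0])-70:int(v[0])+71:2];print(dr,row.tolist())
E
```

```text
[ 0.424  -0.3755  0.153 ] [-1.2393  0.5553  1.9162  0.919   0.791  -0.5337]
t 20.85 shift [-0.0024  0.0006  0.0814] rotv [-0.3449 -0.0158  0.4352] gap 0.37282178822593304
pred hub px [257.6434 204.649 ] [304.7931 205.0908] [210.529  204.2075]
-25 [106, 104, 105, 105, 105, 106, 104, 105, 107, 106, 106, 104, 105, 106, 106, 107, 104, 105, 103, 107, 105, 104, 105, 106, 105, 103, 104, 106, 98, 89, 51, 28, 29, 25, 26, 27, 30, 29, 28, 68, 95, 103, 106, 104, 103, 105, 107, 106, 105, 104, 104, 104, 104, 107, 105, 106, 104, 104, 106, 106, 104, 106, 105, 103, 105, 106, 103, 105, 104, 105, 104]
0 [104, 104, 104, 104, 104, 102, 104, 116, 116, 116, 116, 118, 116, 117, 118, 118, 118, 119, 120, 118, 121, 120, 118, 117, 122, 121, 123, 123, 120, 93, 49, 53, 55, 55, 54, 49, 48, 47, 46, 73, 120, 124, 122, 127, 126, 127, 127, 127, 128, 127, 127, 129, 129, 130, 129, 129, 129, 130, 130, 130, 129, 128, 119, 104, 106, 105, 105, 105, 105, 105, 106]
25 [104, 105, 105, 104, 104, 105, 105, 105, 103, 105, 103, 105, 103, 103, 104, 105, 105, 106, 106, 104, 104, 106, 105, 104, 104, 105, 103, 106, 104, 100, 66, 28, 23, 21, 26, 24, 23, 26, 50, 93, 102, 105, 104, 104, 104, 105, 104, 103, 102, 106, 103, 104, 103, 104, 105, 102, 104, 106, 107, 104, 105, 104, 102, 104, 105, 103, 103, 103, 104, 103, 102]
```

Emit:
{"op": "step_arm", "data": {"commands": [-0.001, 0, 0.012, -0.3, 0, 0.4, -0.002, -0.0006, 0.028, -0.3, 0, 0.4, -0.0024, -0.0006, 0.044, -0.3, 0, 0.4, -0.0024, -0.0006, 0.058, -0.3, 0, 0.4, -0.0024, -0.0006, 0.069, -0.3, 0, 0.4, -0.0024, -0.0006, 0.076, -0.3, 0, 0.4, -0.0024, -0.0006, 0.08, -0.3, 0, 0.4, -0.0024, -0.0006, 0.0812, -0.3, 0, 0.4, -0.0024, -0.0006, 0.0812, -0.3, 0, 0.4, -0.0024, -0.0006, 0.0812, -0.3, 0, 0.4]}}

```text
t: 21.9
tcp_pos: [0.4671, -0.3691, 0.0843]
tool_rot: [0.951, 0.07, 0.3, -0.022]
force: [-0.7, 0.6, -0.4]
finger_gap: 0.381
gripper_force: 0.0
```

Emit:
{"op": "step_arm", "data": {"commands": [0, 0, 0, 0, 0, 0, 0, 0, 0, 0, 0, 0, 0, 0, 0, 0, 0, 0, 0, 0, 0, 0, 0, 0, 0, 0, 0, 0, 0, 0, 0, 0, 0, 0, 0, 0, 0, 0, -0.008, 0, 0, 0, 0, 0, -0.025, 0, 0, 0, 0, 0, -0.055, 0, 0, 0, 0, 0, -0.095, 0, 0, 0], "jaw": 0}}

```text
t: 22.9
tcp_pos: [0.4126, -0.3758, 0.1613]
tool_rot: [0.951, 0.07, 0.299, -0.025]
force: [0.6, -0.6, -0.2]
finger_gap: 0.15
gripper_force: 41.7
```

```bash
python3 - <<'E'
from h import *
s=manip.sense();print(s['tcp_pos'],s['gripper_force'],s['finger_gap'],s['force'])
w=cam("wrist")
R=rot([0,0,-1],[-.041,-.9992,0])
delta([.43,-.16,.19],R);delta([.442,-.018,.12],R)
E
```

```text
[ 0.4126 -0.3758  0.1613] 41.74499988555908 0.1502925906229549 [ 0.64   -0.6234 -0.1547]
t 22.95 shift [ 0.0553 -0.2136  0.0086] rotv [ -3.0832 -34.8854  10.4067] gap 0.14778120723022709
t 22.95 shift [ 0.042  -0.3526  0.0842] rotv [ -3.0832 -34.8854  10.4067] gap 0.14778120723022709
```

Emit:
{"op": "step_arm", "data": {"commands": [0.003, -0.01, 0, -0.2, -2, 0.6, 0.009, -0.03, 0.001, -0.5, -5, 1.5, 0.016, -0.06, 0.003, -0.8, -9, 2.7, 0.024, -0.09, 0.004, -1.2, -13.5, 4, 0.032, -0.12, 0.006, -1.6, -18, 5.4, 0.039, -0.15, 0.007, -2, -22.5, 6.7, 0.046, -0.178, 0.008, -2.4, -27, 8, 0.052, -0.2, 0.009, -2.8, -31, 9.2, 0.055, -0.213, 0.009, -3, -34.5, 10.3, 0.055, -0.213, 0.009, -3.1, -34.9, 10.4]}}

```text
t: 23.95
tcp_pos: [0.4329, -0.1571, 0.1866]
tool_rot: [1.0, -0.018, -0.0, -0.002]
force: [-0.6, 0.6, -1.4]
finger_gap: 0.149
gripper_force: 41.8
```

```bash
python3 - <<'E'
from h import *
s=manip.sense();print(s['tcp_pos'])
delta([.442,-.018,.12],rot([0,0,-1],[-.041,-.9992,0]))
E
```

```text
[ 0.4329 -0.1571  0.1866]
t 23.95 shift [ 0.0042 -0.139   0.0672] rotv [-0.241   0.0451  0.3241] gap 0.14896453823502945
```

Emit:
{"op": "step_arm", "data": {"commands": [0.001, -0.015, 0, -0.1, 0, 0.1, 0.001, -0.04, 0.003, -0.1, 0, 0.2, 0.002, -0.07, 0.01, -0.2, 0, 0.3, 0.003, -0.1, 0.025, -0.2, 0, 0.3, 0.004, -0.122, 0.043, -0.2, 0, 0.3, 0.004, -0.135, 0.058, -0.2, 0, 0.3, 0.0042, -0.139, 0.066, -0.2, 0, 0.3, 0.0042, -0.139, 0.067, -0.2, 0, 0.3, 0.0042, -0.139, 0.067, -0.2, 0, 0.3, 0.0042, -0.139, 0.067, -0.2, 0, 0.3]}}

```text
t: 24.95
tcp_pos: [0.4421, -0.0209, 0.1204]
tool_rot: [1.0, -0.023, 0.0, -0.0]
force: [0.7, 0.2, -0.6]
finger_gap: 0.15
gripper_force: 41.7
```

```bash
python3 - <<'E'
from h import *
s=manip.sense();print(s['tcp_pos'],s['force'])
delta([.442,-.018,.0485],rot([0,0,-1],[-.041,-.9992,0]))
E
```

```text
[ 0.4421 -0.0209  0.1204] [ 0.6546  0.2039 -0.5514]
t 24.95 shift [-0.0003 -0.0029  0.0719] rotv [-0.0316 -0.0337 -0.2852] gap 0.14956597942387226
```

Emit:
{"op": "step_arm", "data": {"commands": [0, -0.001, 0.008, 0, 0, 0, 0, -0.002, 0.02, 0, 0, 0, 0, -0.0029, 0.034, 0, 0, -0.2, 0, -0.0029, 0.047, 0, 0, -0.2, 0, -0.0029, 0.057, 0, 0, -0.2, 0, -0.0029, 0.064, 0, 0, -0.2, 0, -0.0029, 0.068, 0, 0, -0.2, 0, -0.0029, 0.0705, 0, 0, -0.2, 0, -0.0029, 0.0705, 0, 0, -0.2, 0, -0.0029, 0.0705, 0, 0, -0.2]}}

```text
t: 25.95
tcp_pos: [0.4416, -0.0169, 0.0498]
tool_rot: [1.0, -0.021, -0.0, -0.0]
force: [0.1, -0.2, -0.4]
finger_gap: 0.148
gripper_force: 41.9
```

```bash
python3 - <<'E'
from h import *
s=manip.sense();print(s['force'],s['ft_torque'],s['tcp_pos'])
E
sed -i 's/^blade.*//' lvl.py; python3 -c "
from lvl import *
blade('scene')"
```

```text
[ 0.0757 -0.2209 -0.4105] [-0.0429  0.0843 -0.0399] [ 0.4416 -0.0169  0.0498]
scene t 26.0
-24 [ 74  70  69  70  67  68  97 135 133 134 134 132] [ 26  36  36  37  37  44  47 113 210 248 238 237]
0 [18 17 14  7 18 16 12 11  5 10  3  3] [ 21  16  16  17  29  31  31 112  97 115  43  43]
24 [50 67 67 66 66 69 67 69 69 70 70 66] [ 98  98  62 115 115 216 254 110 161 254 254 245]
```

Emit:
{"op": "step_arm", "data": {"commands": [0, 0, 0.0003, 0, 0, 0, 0, 0, 0.0006, 0, 0, 0, 0, 0, 0.0009, 0, 0, 0, 0, 0, 0.0012, 0, 0, 0, 0, 0, 0.0015, 0, 0, 0, 0, 0, 0.0018, 0, 0, 0, 0, 0, 0.0018, 0, 0, 0, 0, 0, 0.0018, 0, 0, 0, 0, 0, 0.0018, 0, 0, 0, 0, 0, 0.0018, 0, 0, 0]}}

```text
t: 27.0
tcp_pos: [0.4417, -0.0168, 0.0486]
tool_rot: [1.0, -0.021, 0.0, -0.0]
force: [-1.1, 0.4, 12.5]
finger_gap: 0.148
gripper_force: 43.4
```

Emit:
{"op": "step_arm", "data": {"commands": [0, 0, -0.0005, 0, 0, 0, 0, 0, -0.0006, 0, 0, 0, 0, 0, -0.0006, 0, 0, 0, 0, 0, -0.0006, 0, 0, 0, 0, 0, -0.0006, 0, 0, 0, 0, 0, -0.0006, 0, 0, 0, 0, 0, -0.0006, 0, 0, 0, 0, 0, -0.0006, 0, 0, 0, 0, 0, -0.0006, 0, 0, 0, 0, 0, -0.0006, 0, 0, 0]}}

```text
t: 28.0
tcp_pos: [0.4417, -0.0168, 0.0488]
tool_rot: [1.0, -0.021, -0.0, -0.0]
force: [-1.5, 1.4, 7.5]
finger_gap: 0.149
gripper_force: 42.9
```

Emit:
{"op": "step_arm", "data": {"commands": [0, 0, 0, 0, 0, 0, 0, 0, 0, 0, 0, 0, 0, 0, 0, 0, 0, 0, 0, 0, 0, 0, 0, 0, 0, 0, 0, 0, 0, 0, 0, 0, -0.004, 0, 0, 0, 0, 0, -0.015, 0, 0, 0, 0, 0, -0.035, 0, 0, 0, 0, 0, -0.06, 0, 0, 0, 0, 0, -0.07, 0, 0, 0], "jaw": 34}}

```text
t: 29.0
tcp_pos: [0.4426, -0.0172, 0.1206]
tool_rot: [1.0, -0.021, 0.001, 0.0]
force: [0.9, 0.3, -0.6]
finger_gap: 0.338
gripper_force: 0.0
```

```bash
python3 -c "
from lvl import *
blade('scene')"
```

```text
scene t 29.05
-24 [ 70  70  66  67  68  67  97 136 132 134 134 133] [  0  21  21  12 185 131 246 243 241 241 237 238]
0 [16 12 19  9  3 12 11  4  9  9  9  9] [ 5 16 18 14 18 17 17 15  8 10 43 43]
24 [48 70 71 69 69 72 68 67 70 69 66 68] [ 56  56  43 124 124 255 247 215 250 243 243 240]
```

Emit:
{"op": "step_arm", "data": {"commands": [0, 0, 0, 0, 0, 0, 0, 0, 0, 0, 0, 0, 0, 0, 0, 0, 0, 0, 0, 0, 0, 0, 0, 0, 0, 0, 0, 0, 0, 0, 0, 0, 0, 0, 0, 0, 0, 0, 0, 0, 0, 0, 0, 0, 0, 0, 0, 0, 0, 0, 0, 0, 0, 0, 0, 0, 0, 0, 0, 0]}}

```text
t: 30.05
tcp_pos: [0.4416, -0.017, 0.1183]
tool_rot: [1.0, -0.021, -0.0, -0.001]
force: [-0.5, 0.5, -0.1]
finger_gap: 0.337
gripper_force: 0.0
```

```bash
python3 -c "
from lvl import *
blade('scene');blade('wrist')
d=load('lv_wrist');g=d['pixels'].max(2);Y=np.array([.041,.9992])
for y in(-.032,-.025,.025,.032):
  print(y,[int(g[tuple(np.round(px(d,np.r_[o+x*X+y*Y,.045])[::-1]).astype(int))]) for x in np.arange(-.02,.021,.002)])
delta([.442,-.018,.0485],rot([0,0,-1],[-.041,-.9992,0]))"
```

```text
scene t 30.1
-24 [ 70  68  69  70  70  68  96 133 134 133 131 133] [  8  23  18  14 184 129 248 243 240 242 238 239]
0 [12 16 11 11 11  6  7 11 10  3 16 16] [20 19 22 11 17 14 14 11 11 10 47 47]
24 [50 68 70 72 72 67 69 71 68 68 69 67] [ 56  56  42 127 127 255 247 214 249 243 243 240]
wrist t 30.15
-24 [13 16 17 16 19 17 19 19 18 20 12 19] [ 17  18  27  41  47  87 109 136 178 185 185 183]
0 [13 16 14 16 19 17 21 14 19 18 43 47] [ 19  22  22  12  20  21  20  25  59  62  75 133]
24 [15 14 13 22 17 12 14 24 16 24 22 12] [20 19 16 15 22 16 22 21 16 12 17 20]
-0.032 [72, 59, 53, 50, 67, 61, 55, 44, 40, 42, 53, 70, 70, 52, 41, 42, 41, 42, 43, 46, 44]
-0.025 [105, 107, 106, 105, 105, 105, 105, 105, 83, 62, 60, 71, 69, 59, 58, 59, 56, 53, 58, 58, 57]
0.025 [107, 106, 109, 107, 108, 106, 109, 84, 55, 54, 59, 73, 70, 60, 57, 56, 56, 56, 57, 56, 58]
0.032 [94, 83, 60, 53, 54, 43, 45, 42, 39, 41, 56, 72, 69, 49, 42, 37, 40, 38, 41, 39, 39]
t 30.15 shift [0.0005 0.0011 0.0698] rotv [-0.0586  0.0511 -0.014 ] gap 0.33918821887471173
```

The second rotor has stayed level for over a second, so it is balanced. I pick it up for the stand.

Emit:
{"op": "step_arm", "data": {"commands": [0.002, 0, 0.015, 0, 0, 0, 0.002, 0, 0.032, 0, 0, 0, 0.002, 0, 0.048, 0, 0, 0, 0.002, 0, 0.06, 0, 0, 0, 0.002, 0, 0.067, 0, 0, 0, 0.002, 0, 0.0693, 0, 0, 0, 0.002, 0, 0.0695, 0, 0, 0, 0.002, 0, 0.0695, 0, 0, 0, 0.002, 0, 0.0695, 0, 0, 0, 0.002, 0, 0.0695, 0, 0, 0]}}

```text
t: 31.15
tcp_pos: [0.4438, -0.017, 0.0492]
tool_rot: [1.0, -0.021, -0.0, -0.0]
force: [-0.2, 0.7, 0.1]
finger_gap: 0.34
gripper_force: 0.0
```

Emit:
{"op": "step_arm", "data": {"commands": [0, 0, 0, 0, 0, 0, 0, 0, 0, 0, 0, 0, 0, 0, 0, 0, 0, 0, 0, 0, 0, 0, 0, 0, 0, 0, 0, 0, 0, 0, 0, 0, -0.001, 0, 0, 0, 0, 0, -0.006, 0, 0, 0, 0, 0, -0.02, 0, 0, 0, 0, 0, -0.05, 0, 0, 0, 0, 0, -0.09, 0, 0, 0], "jaw": 0}}

```text
t: 32.15
tcp_pos: [0.4419, -0.0166, 0.1385]
tool_rot: [1.0, -0.021, -0.003, -0.001]
force: [1.3, -0.9, -1.2]
finger_gap: 0.153
gripper_force: 42.8
```

```bash
python3 - <<'E'
from h import *
s=manip.sense();print(s['tcp_pos'],s['gripper_force'],s['finger_gap'])
sc=cam("scene")
delta([.4755,.351,.16],rot([0,0,-1],[-.026,-.9997,0]))
E
```

```text
[ 0.4419 -0.0166  0.1385] 42.798686027526855 0.15253531922140146
t 32.2 shift [ 0.0149 -0.3693 -0.016 ] rotv [ 0.041  -0.3368 -0.847 ] gap 0.1526738853163012
```

Emit:
{"op": "step_arm", "data": {"commands": [0.001, -0.015, -0.01, 0, -0.1, -0.1, 0.003, -0.05, -0.018, 0, -0.2, -0.2, 0.005, -0.095, -0.02, 0, -0.3, -0.3, 0.007, -0.145, -0.02, 0, -0.3, -0.4, 0.009, -0.195, -0.02, 0, -0.3, -0.5, 0.011, -0.245, -0.02, 0, -0.3, -0.6, 0.013, -0.29, -0.02, 0, -0.3, -0.7, 0.014, -0.33, -0.02, 0, -0.3, -0.8, 0.015, -0.358, -0.02, 0, -0.3, -0.85, 0.015, -0.369, -0.02, 0, -0.3, -0.85]}}

```text
t: 33.2
tcp_pos: [0.4733, 0.3537, 0.1587]
tool_rot: [1.0, -0.012, -0.003, -0.001]
force: [0.7, 0.0, -2.0]
finger_gap: 0.149
gripper_force: 42.8
```

Emit:
{"op": "step_arm", "data": {"commands": [0, 0, 0.01, 0, 0, 0, 0, 0, 0.02, 0, 0, 0, 0, 0, 0.02, 0, 0, 0, 0, 0, 0.02, 0, 0, 0, 0, 0, 0.02, 0, 0, 0, 0, 0, 0.02, 0, 0, 0, 0, 0, 0.02, 0, 0, 0, 0, 0, 0.02, 0, 0, 0, 0, 0, 0.02, 0, 0, 0, 0, 0, 0.02, 0, 0, 0]}}

```text
t: 34.2
tcp_pos: [0.4737, 0.3511, 0.1392]
tool_rot: [1.0, -0.013, -0.003, -0.001]
force: [-0.3, -0.4, -0.8]
finger_gap: 0.146
gripper_force: 42.8
```

```bash
python3 - <<'E'
from h import *
s=manip.sense();print(s['tcp_pos'],s['q'])
w=cam("wrist");np.savez("w_st2.npz",**w)
p=w["pixels"]
# mark predicted fork positions / foot corners for the final look
c=np.array([.474,.295]);X=np.array([.9997,-.026]);Y=np.array([.026,.9997])
q=cv2.resize(p,None,fx=1.5,fy=1.5,interpolation=3)
for y in(.018,.094):
  for x in(-.016,.016):
    u=px(w,np.r_[c+x*X+y*Y,.054]);print(u.round(1));cv2.circle(q,tuple(int(a*1.5) for a in u),3,(0,0,255),1)
for x in(-.048,.048):
  u=px(w,np.r_[c+x*X+.111*Y,.01]);print("foot",u.round(1));cv2.circle(q,tuple(int(a*1.5) for a in u),3,(0,255,0),1)
cv2.imwrite("pics/st2.png",q)
delta([.4755,.351,.14],rot([0,0,-1],[-.026,-.9997,0]))
E
```

```text
[0.4737 0.3511 0.1392] [0.4465 0.5998 1.6038 0.0047 0.9429 2.0408]
[307.9 219.4]
[310.1 178. ]
[206.3 219.4]
[204.2 178.1]
foot [196.2 233.6]
foot [189.5 125.9]
t 34.25 shift [ 0.0018  0.     -0.0009] rotv [-0.0629  0.3515 -0.0137] gap 0.15130811413762846
```

View pics/st2.png

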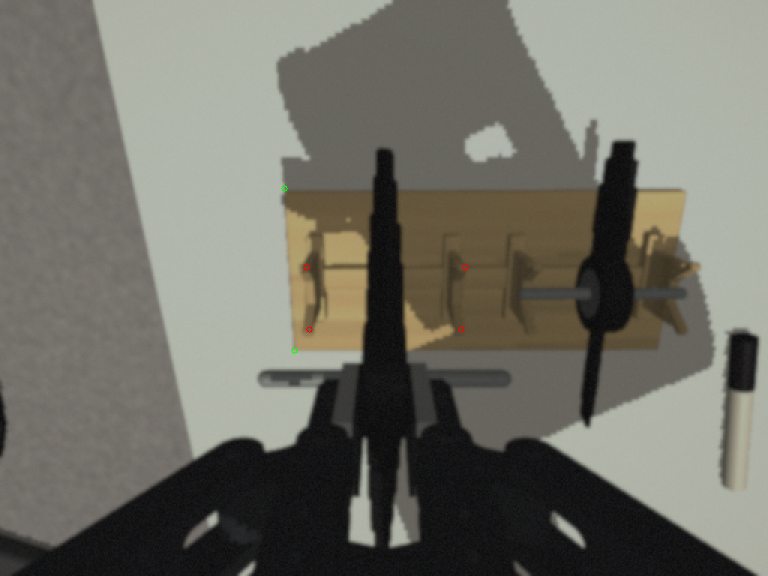

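The predicted foot corners (green) fit. The kept spindle runs (520,294)–(687,294) in the 1.5x picture and the foot is (285,190), (685,190), (658,348), (294,351). I compute the stand from these.

```bash
python3 - <<'E'
from h import *
d=load("w_st2")
a,b=[pt(d,u/1.5,v/1.5,.042) for u,v in((520,294),(687,294))];print("kept",a,b,(a+b)/2,np.linalg.norm(a-b))
for z in(.008,.012):
  C=np.array([pt(d,u/1.5,v/1.5,z) for u,v in((285,190),(685,190),(658,348),(294,351))])
  print(C[:,:2].tolist(),C.mean(0)[:2],[np.linalg.norm(C[i]-C[i-1]).round(4) for i in range(4)])
# held spindle ends
a,b=[pt(d,u/1.5,v/1.5,.133) for u,v in((259,379),(511,379))];print("held",a,b,(a+b)/2)
print("fork hits",[pt(d,u/1.5,v/1.5,.054)[:2] for u,v in((315,235),(313,333),(452,235),(455,333))])
E
```

```text
kept [0.4721 0.2822 0.042 ] [0.4699 0.1966 0.042 ] [0.471  0.2394 0.042 ] 0.08559287234952657
[[0.5240642676962619, 0.4047519638442272], [0.5183045982660934, 0.18588363834782126], [0.42380116978939586, 0.18674708638098325], [0.42761071732269573, 0.4078449804857277]] [0.4734 0.2963] [np.float64(0.0965), np.float64(0.2189), np.float64(0.0945), np.float64(0.2211)]
[[0.5244904185663787, 0.403949789674372], [0.5188149464098877, 0.18828097354644036], [0.42569300885508726, 0.1891317993325731], [0.42944686681798083, 0.40699759129584223]] [0.4746 0.2971] [np.float64(0.0951), np.float64(0.2157), np.float64(0.0931), np.float64(0.2179)]
held [0.475 0.394 0.133] [0.4728 0.3091 0.133 ] [0.4739 0.3516 0.133 ]
fork hits [array([0.5079, 0.3833]), array([0.4583, 0.3878]), array([0.5062, 0.3192]), array([0.4564, 0.3168])]
```

Emit:
{"op": "step_arm", "data": {"commands": [0.0005, 0, 0.01, 0, 0.3, 0, 0.0008, 0, 0.026, 0, 0.35, 0, 0.0008, 0, 0.044, 0, 0.35, 0, 0.0008, 0, 0.06, 0, 0.35, 0, 0.0008, 0, 0.072, 0, 0.35, 0, 0.0008, 0, 0.08, 0, 0.35, 0, 0.0008, 0, 0.085, 0, 0.35, 0, 0.0008, 0, 0.0875, 0, 0.35, 0, 0.0008, 0, 0.089, 0, 0.35, 0, 0.0008, 0, 0.089, 0, 0.35, 0]}}

```text
t: 35.25
tcp_pos: [0.4742, 0.3512, 0.0504]
tool_rot: [1.0, -0.013, 0.0, -0.001]
force: [-0.2, 0.1, -1.4]
finger_gap: 0.15
gripper_force: 42.8
```

```bash
python3 - <<'E'
from h import *
s=manip.sense();print(s['tcp_pos'],s['force'],s['ft_torque'])
delta([.4743,.3513,.049],rot([0,0,-1],[-.026,-.9997,0]))
E
```

```text
[0.4742 0.3512 0.0504] [-0.1991  0.1222 -1.4354] [ 0.0187 -0.0487  0.0198]
t 35.25 shift [ 0.0001 -0.0001  0.0014] rotv [-0.077  -0.0289 -0.0196] gap 0.14996431554338385
```

Emit:
{"op": "step_arm", "data": {"commands": [0, 0, 0.0003, 0, 0, 0, 0, 0, 0.0006, 0, 0, 0, 0, 0, 0.0009, 0, 0, 0, 0, 0, 0.0012, 0, 0, 0, 0, 0, 0.0015, 0, 0, 0, 0, 0, 0.0016, 0, 0, 0, 0, 0, 0.0016, 0, 0, 0, 0, 0, 0.0016, 0, 0, 0, 0, 0, 0.0016, 0, 0, 0, 0, 0, 0.0016, 0, 0, 0]}}

```text
t: 36.25
tcp_pos: [0.4742, 0.3512, 0.0492]
tool_rot: [1.0, -0.013, 0.0, -0.001]
force: [-1.1, -0.2, 5.3]
finger_gap: 0.148
gripper_force: 43.6
```

Contact at 5 N and the expected height. I release and rise.

Emit:
{"op": "step_arm", "data": {"commands": [0, 0, 0, 0, 0, 0, 0, 0, 0, 0, 0, 0, 0, 0, 0, 0, 0, 0, 0, 0, 0, 0, 0, 0, 0, 0, 0, 0, 0, 0, 0, 0, -0.003, 0, 0, 0, 0, 0, -0.012, 0, 0, 0, 0, 0, -0.03, 0, 0, 0, 0, 0, -0.06, 0, 0, 0, 0, 0, -0.09, 0, 0, 0], "jaw": 34}}

```text
t: 37.25
tcp_pos: [0.4737, 0.3509, 0.1397]
tool_rot: [1.0, -0.013, -0.0, -0.0]
force: [1.4, 0.4, 0.5]
finger_gap: 0.337
gripper_force: 0.0
```

Emit:
{"op": "step_arm", "data": {"commands": [0, 0, -0.03, 0, 0, 0, 0, 0, -0.06, 0, 0, 0, 0, 0, -0.09, 0, 0, 0, 0, 0, -0.11, 0, 0, 0, 0, 0, -0.12, 0, 0, 0, 0, 0, -0.12, 0, 0, 0, 0, 0, -0.12, 0, 0, 0, 0, 0, -0.12, 0, 0, 0, 0, 0, -0.12, 0, 0, 0, 0, 0, -0.12, 0, 0, 0]}}

```text
t: 38.25
tcp_pos: [0.4736, 0.3507, 0.2575]
tool_rot: [1.0, -0.013, -0.001, -0.0]
force: [-0.2, 0.8, -0.1]
finger_gap: 0.337
gripper_force: 0.0
```

```bash
python3 - <<'E'
from h import *
print(manip.sense()['tcp_pos'],manip.sense()['force'])
w=cam("wrist");t=cam("scene")
a=w["pixels"];cv2.imwrite("pics/end_w.png",a);cv2.imwrite("pics/end_s.png",t["pixels"])
for n,d in(("wrist",w),("scene",t)):
  g=d["pixels"].max(2)
  for nm,c in(("new",[.4745,.3513]),("kept",[.471,.2392])):
   for ang in(-20,-10,0,10,20):
    k=np.radians(ang);o=[]
    for sg in(1,-1):
      P=[px(d,[c[0]+sg*q*np.cos(k),c[1]-.026*sg*q,.042+sg*q*np.sin(k)]) for q in np.linspace(.03,.072,8)]
      o.append([int(g[int(v),int(u)]) if 0<=u<512 and 0<=v<384 else -1 for u,v in P])
    print(n,nm,ang,*o)
g=w["pixels"].max(2)
for y in(-.025,-.015,.015,.025): print(y,[int(g[tuple(np.round(px(w,[.4745+x,.3513+y,.045])[::-1]).astype(int))]) for x in np.arange(-.016,.017,.002)])
E
```

```text
[0.4736 0.3507 0.2575] [-0.1714  0.8132 -0.0898]
wrist new -20 [18, 13, 16, 11, 17, 16, 16, 17] [25, 19, 22, 20, 24, 25, 31, 112]
wrist new -10 [11, 16, 15, 18, 13, 14, 18, 14] [25, 20, 22, 16, 19, 26, 24, 86]
wrist new 0 [11, 13, 15, 18, 11, 11, 18, 14] [22, 19, 21, 23, 24, 24, 25, 31]
wrist new 10 [18, 15, 16, 11, 17, 17, 15, 18] [23, 16, 17, 22, 16, 20, 24, 22]
wrist new 20 [19, 17, 23, 18, 18, 23, 18, 16] [19, 22, 25, 17, 22, 19, 24, 24]
wrist kept -20 [11, 17, 10, 17, 13, 27, 38, 82] [66, 82, 87, 87, 88, 87, 88, 91]
wrist kept -10 [17, 13, 19, 15, 13, 16, 16, 44] [25, 45, 65, 45, 65, 71, 81, 87]
wrist kept 0 [14, 20, 12, 13, 12, 17, 10, 16] [13, 18, 16, 18, 23, 23, 17, 29]
wrist kept 10 [14, 18, 13, 10, 15, 25, 40, 128] [17, 18, 30, 50, 51, 62, 75, 72]
wrist kept 20 [18, 19, 20, 20, 28, 137, 149, 157] [30, 37, 55, 72, 83, 88, 88, 88]
scene new -20 [106, 254, 249, 244, 240, 199, 250, 124] [32, 24, 73, 243, 242, 239, 237, 238]
scene new -10 [42, 5, 8, 17, 58, 43, 92, 156] [11, 8, 14, 5, 0, 16, 248, 239]
scene new 0 [7, 17, 11, 10, 9, 2, 11, 4] [18, 21, 17, 12, 19, 22, 9, 91]
scene
[... 233 characters left out ...]
 118, 247, 246, 245, 125, 133]
scene kept -10 [39, 33, 62, 32, 60, 58, 107, 143] [2, 17, 8, 5, 56, 131, 132, 133]
scene kept 0 [15, 6, 15, 7, 12, 15, 7, 7] [16, 23, 11, 15, 16, 7, 10, 108]
scene kept 10 [13, 32, 9, 14, 66, 97, 132, 139] [3, 16, 9, 16, 15, 31, 34, 112]
scene kept 20 [70, 148, 115, 125, 104, 125, 133, 128] [13, 17, 20, 45, 65, 143, 140, 135]
-0.025 [146, 127, 114, 105, 92, 84, 69, 58, 60, 64, 79, 87, 85, 85, 80, 84, 86]
-0.015 [150, 151, 152, 150, 149, 148, 139, 83, 61, 77, 110, 102, 94, 87, 80, 88, 88]
0.015 [150, 149, 151, 152, 150, 149, 144, 125, 111, 94, 124, 150, 151, 122, 84, 85, 100]
0.025 [151, 150, 151, 152, 149, 150, 146, 126, 110, 94, 124, 144, 150, 121, 83, 85, 91]
```

The new rotor sits level, with its spindle within 1 mm of the forks' middle line. The kept rotor hasn't moved. I hand the job in.

```bash
python3 -c "
from station import manip
print(manip.sign_off())"
```

```text
the job is handed in; nothing more can be done
None
```

The left-hand rotor (nearer the balancer) dropped a blade and is in the scrap box; the other stayed level and now sits level in the stand's free place, handed in at about 38 s.

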